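# Snug an adjustable wrench onto a gas-outlet nut and tighten it

### The arm

A 6-joint arm with a two-finger parallel gripper is mounted at the origin on the work surface. World frame = base frame: x ahead of the robot, y to its left, z up, the work surface at z = 0. Lengths are in m, angles in rad, forces in N, time in s.
With the tool pointing down it reaches from about 0.3 to 0.875 m from the base axis. Payload 6.4 kg.
Tool frame: the origin (TCP) lies midway between the tips of the shut fingers; the grasp point (between the pads) lies 19 mm behind it; z points along the fingers, y is the line along which they close (so a half turn about z gives the same grasp; the last joint's range is limited). The gripper opens to 85 mm and grips with 20 to 120 N. Pads are 22 mm wide; open, the fingers measure 114 mm over their backs; the gripper's body (76 mm by 85 mm) begins 54 mm behind the grasp point. The pads swing forward as they close: fully open they stand 13 mm farther back than shut.
Start: joints at [0.939, 0.181, 1.607, -0, 1.354, -0.206], TCP at [0.237, 0.524, 0.231] pointing down, gripper open.
Joint ranges: [-2.99, 2.99], [-0.89, 2.07], [0.3, 2.58], [-1.14, 4.28], [0, 2.63], [-3.12, 3.12]. Speed limits (rad/s): [2.57, 2.57, 3.01, 3.14, 3.14, 3.14].

### API

Orientations are given as a 3x3 rotation matrix whose columns are the frame's x, y, z axes.
In Python, from rig import arm, viewer gives the robot as it stands.
- The arm moves only by the shell command python3 -m jog 'ROWS' [FORCE]. ROWS is JSON, a list of rows, each a list of 3 entries, a list of its own where there are three numbers: the shift along the tool's x, y, z in m, then the turn, a rotation vector about the tool's x, y, z in degrees, then the opening in per cent of the stroke, from 0 (shut) to 100 (fully open). In form: [[[dx, dy, dz], [wx, wy, wz], jaw], ...]. A call has 1 to 8 rows; each row shifts and turns the commanded pose from where the row before left it, along the tool's axes as they then stand; what a row does not reach is not made up. A row lasts 1/10 s, in which the tool goes at most 50 mm and 8.59 degrees, less where a joint would pass 70% of its speed; a pose out of reach is approached as far as the arm can. A call is refused whole if a number of a shift passes 0.05 or a number of a turn 8.59, either way. A call with a gripper value outside its range is refused whole. The fingers move at their own pace and stop on an object; FORCE is the grip in N (left out, the last holds). Time passes only in rows, so rows that do not move let the fingers close. It gives the time, the measured TCP pose, the force, the opening and the grip force at its end, in the units of the state.
- arm.observe(): the state, without advancing time (a new reading comes with each control period).
- viewer.grab_frame(name): name is "side" or "top"; returns a dict with "frame" (480x640x3 uint8, red, green, blue), "range_z" (480x640 float32, m along the optical axis (not along the pixel's ray), 0 where there is no reading), "K" (3x3 intrinsics, pixels), "k1" (the pictures are not rectified: a ray, as slopes to the right and down, at radius r is drawn at 1 + k1 r^2 times it, then the intrinsics apply), "position" and "rotation" of the camera in the world. Camera axes: x right, y up, looking along -z (the intrinsics and any distortion apply to the point x, -y, -z); pixel columns grow to the right and rows downward; lengths in m; the calibration is good to about 2 mm. A picture is of the moment at which its call begins.
- arm.job_done(): hands the job in; it is judged then, once.
The state is a dict: "clock": time; "joints": joint angles; "joint_velocities": joint speeds; "joint_efforts": joint torques, N m; "tool_pos": TCP position; "orientation": TCP orientation; "ft_force": force on the tool from outside, world axes, zero at the start; "wrist_torque": the same for the moment, N m; "width": opening from 0.0 (shut) to 1.0 (fully open); "grip_force": force on a finger pad.
Only numpy, scipy, OpenCV 4.12 (cv2) and the standard library are available. Lean on these libraries where they do the work, as an engineer would, in place of code of your own. Each camera call takes 0.05 s, during which the arm holds its last target. There are 200 camera calls.

### The job

The adjustable wrench has been laid over the brass nut of the bench gas outlet with its jaws too wide. Roll its worm with a light fingertip until the jaws close snugly on the nut, then swing the handle to tighten the nut by an eighth of a turn (45 degrees), clockwise seen from above, turning the nut only with the wrench. Leave the wrench lying on the nut and let go; do not push the sliding jaw directly, press hard on the worm or disturb the bottles and the tray.

Things in the scene. Friction and masses are not known exactly. Their poses are not given: they have to be found in the camera images.
- nut_top (a point): brass hex nut, 32 mm across flats (37 mm across corners), 18 mm tall, standing on the bench round the fixed vertical steel stub (17 mm thick, 34 mm tall) of the gas outlet; this point is on the nut's axis at its top face, 18 mm above the bench. The nut turns in place about the vertical against a stiff friction of about 0.5 N m and stays where it is left
- nut (a joint): turn of the nut in rad, 0 at the start, growing clockwise seen from above (tightening)
- mouth (a point): steel adjustable wrench, 265 mm long, 15 mm thick, about 0.75 kg, loose, lying flat on the bench with the nut between its jaws; this point is midway between the jaws when snug, 7.5 mm above the bench, so it then lies on the nut's axis. x axis: out of the mouth (the handle runs the other way, to -x), y axis: from the fixed jaw to the sliding jaw, z up. The throat of the mouth lies at x = -22 mm
- handle (a point): centre of the wrench's straight handle, 170 mm from the mouth point towards -x and 7 mm above the bench; same axes as the mouth. The handle is 26 mm wide, 14 mm thick, straight from 100 to 250 mm from the mouth point
- worm_top (a point): mean top of the worm: knurled steel roller, 20 mm diameter, 28 mm long, axis along the wrench's y, in a window of the head; this point is 22.5 mm above the bench, 47 mm behind the mouth point (-x), 6 mm to +y, axes as the mouth. The worm is worn and runs 1.2 mm out of true: its real top rises and falls between 21.3 and 23.7 mm as it turns, so find and follow it by feel. The head is 15 mm high
- jaw (a joint): travel of the sliding jaw in m: jaw opening = 40 mm minus this, so 0.008 is snug on the 32 mm nut; it starts between 0 and 0.0025. The jaw stays where the worm leaves it
- wrench: the whole wrench; origin straight below the mouth point, on its underside, same axes. Rubbing the top of its worm with a fingertip towards the nut (+x) closes the jaws 0.16 mm per mm rubbed, the other way opens them. Rubbing takes 4 to 5 N, so press with some 7 to 15 N (over 25 N is too hard). When the jaws are snug the worm stalls, the drag rises and the fingertip slips
- amber_bottle: bystander: amber glass bottle, 76 mm in diameter, 170 mm tall, origin under its centre
- clear_bottle: bystander: clear glass bottle, 70 mm in diameter, 150 mm tall, origin under its centre
- fittings_tray: bystander: grey open tray with a few fittings, 100 x 140 x 30 mm, origin under its centre

How it is judged:
On the way, in this order (a step that is already met when the one before it is completed fails the run):
1. the jaws are closed on the nut to within 1.5 mm of its width (value of joint jaw above 0.0065 m), for 0.2 s.
2. the nut is turned 35 to 55 degrees clockwise (value of joint nut between 0.61 and 0.96 rad), for 0.2 s.
At the end, for the whole second after the job is handed in: The nut stands 35 to 55 degrees clockwise of its start; the wrench lies flat and at rest round it, its jaws still within 2.5 mm of the nut's width and its mouth centre within 12 mm of the nut's axis (all of step 2 and value of joint jaw above 0.0055 m and horizontal distance between mouth and nut_top below 0.012 m and angle between mouth's own z axis and vertical below 0.1 rad and velocity of joint nut between -0.05 and 0.05 rad/s and linear speed of wrench below 0.02 m/s); the robot touches nothing.
It fails at once if the worm is pressed with more than 25 N (contact force between the fingers and worm_c0 above 25 N).
It fails at once if the fingers push the sliding jaw directly (over 5 N) (contact force between the fingers and jaw_c0 above 5 N or contact force between the fingers and jaw_c1 above 5 N).
It fails at once if the fingers push the nut directly (over 5 N) (contact force between the fingers and nut_c0 above 5 N or contact force between the fingers and nut_c1 above 5 N or contact force between the fingers and nut_c2 above 5 N).
It fails at once if a bottle or the tray is moved more than 20 mm (distance of any of amber_bottle, clear_bottle, fittings_tray from where it was at the start of the episode above 0.02 m).
It also fails if it takes over 64 s, if anything falls off the work surface, if the arm or the gripper's body presses on something with over 40 N, if the wrist force passes 120 N, or if a joint passes its speed limit or range.

## Working session

There is one attempt and no reset: what is moved stays moved. The work goes in short steps, Python scripts to look and compute and a shell command to move; the robot and the scene stay as the last step left them, time stands still between calls to the robot, and variables do not carry over. Pictures are saved under pics/ and viewed, at most 10 in all, crops included, and the job is handed in when it is done.

```bash
mkdir -p pics; ls; python3 - <<'E'
from rig import arm, viewer
import cv2,numpy as np
s=arm.observe(); print(s)
for n in("top","side"):
    f=viewer.grab_frame(n); print(n,f["K"],f["k1"],f["position"],f["rotation"])
    cv2.imwrite(f"pics/{n}0.png",f["frame"][:,:,::-1])
    np.savez(f"{n}0.npz",**f)
E
```

```text
pics
{'clock': 0.0, 'joints': array([ 9.38700888e-01,  1.81530834e-01,  1.60801216e+00,  2.93124747e-05,
        1.35378758e+00, -2.06315485e-01]), 'joint_velocities': array([-0.00080743, -0.00048955,  0.00124427, -0.00168178,  0.001413  ,
        0.00099891]), 'joint_efforts': array([-4.80718409e-04, -4.44869006e+01, -3.51332581e+01, -3.16337064e-04,
        9.09298804e-03, -1.28097443e-05]), 'tool_pos': array([0.23714577, 0.52321781, 0.23038788]), 'orientation': array([[-9.10714046e-01,  4.13036105e-01, -1.04991862e-03],
       [ 4.13037261e-01,  9.10713074e-01, -1.38522241e-03],
       [ 3.84027745e-04, -1.69519701e-03, -9.99998489e-01]]), 'ft_force': array([-0.03294863,  0.67503288, -0.22606061]), 'wrist_torque': array([-0.01098927, -0.01708352,  0.02995657]), 'grip_force': 0.0, 'width': 0.9979884466085692}
top [[442.5465976    0.         315.41480767]
 [  0.         442.5465976  241.18717264]
 [  0.           0.           1.        ]] 0.020071560927413502 [ 0.36339225 -0.00527732  1.13535407] [[-0.00629613  0.9885531  -0.15074191]
 [-0.99988628 -0.00828935 -0.01259801]
 [-0.01370335  0.15064545  0.98849288]]
side [[545.81910593   0.         325.14882999]
 [  0.         545.81910593 247.71108358]
 [  0.           0.           1.        ]] -0.07416253564714789 [ 0.09067214 -0.88612809  0.60926778] [[ 0.89698875  0.20952219 -0.38924494]
 [-0.4417316   0.45843106 -0.77117713]
 [ 0.01686325  0.863679    0.50376008]]
```

View pics/top0.png

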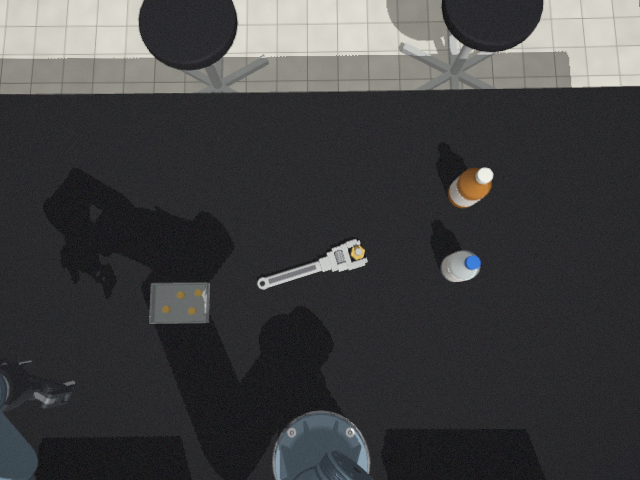

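View pics/side0.png

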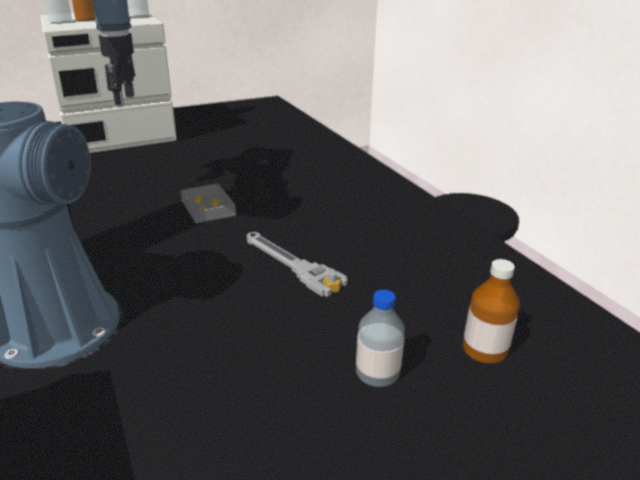

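The top view shows the wrench with its handle end at (262,283) and its head at (345,256). The nut is at (358,252), the tray at (180,303) and the bottles at (470,190) and (462,265). Next I'll measure positions.

```bash
cat >h.py <<'E'
import numpy as np,cv2
def ray(f,uv):
    K=f["K"]; k=float(f["k1"])
    d=(np.atleast_2d(uv).astype(float)-K[:2,2])/K[0,0]; s=d.copy()
    for _ in range(10): s=d/(1+k*(s**2).sum(1,keepdims=True))
    return np.c_[s[:,0],-s[:,1],-np.ones(len(s))]@f["rotation"].T
def onplane(f,uv,z):
    r=ray(f,uv); p=f["position"]; return p+r*((z-p[2])/r[:,2])[:,None]
def proj(f,P):
    c=(np.atleast_2d(P)-f["position"])@f["rotation"]; s=np.c_[c[:,0],-c[:,1]]/-c[:,2:]
    s=s*(1+float(f["k1"])*(s**2).sum(1,keepdims=True)); return s*f["K"][0,0]+f["K"][:2,2]
E
python3 - <<'E'
from h import *
f=dict(np.load("top0.npz")); im=f["frame"]
hsv=cv2.cvtColor(im,cv2.COLOR_RGB2HSV)
roi=np.zeros(im.shape[:2],np.uint8); roi[230:300,245:380]=1
m=((hsv[...,2]>75)&(roi>0)).astype(np.uint8)
n,l,st,c=cv2.connectedComponentsWithStats(m); i=1+st[1:,4].argmax(); print(st[i])
w=(l==i)
cnt=cv2.findContours(w.astype(np.uint8),0,2)[0][0][:,0]
nut=(hsv[...,1]>100)&(hsv[...,2]>90)&(roi>0)
q=np.argwhere(nut)[:,::-1]; print("nut px",q.mean(0),len(q),onplane(f,q.mean(0),.018))
# handle axis: pixels on w with u<310
P=onplane(f,np.argwhere(w)[:,::-1],.0145)[:,:2]
e=onplane(f,[[262,283]],.014)[0,:2]
d=np.linalg.norm(P-e,axis=1); s=(d>.03)&(d<.13)
H=P[s]; vx,vy,x0,y0=cv2.fitLine(H.astype(np.float32),2,0,.01,.01).ravel()
if vy>0: vx,vy=-vx,-vy
a=np.array([vx,vy]); o=np.array([x0,y0]); print("axis",a,np.degrees(np.arctan2(vy,vx)),"pt",o)
t=(P-o)@a; b=(P-o)@np.array([-vy,vx]); print("t range",t.min(),t.max())
tail=o+a*t.min(); print("tail",tail)
for k in np.arange(t.min(),t.max(),.01):
    z=b[(t>=k)&(t<k+.01)]; print(round(k-t.min(),3),z.min().round(4),z.max().round(4))
cv2.imwrite("pics/crop.png",cv2.resize(im[230:300,250:380,::-1],None,fx=6,fy=6,interpolation=cv2.INTER_CUBIC))
for nm,u in(("tray",(180,303)),("clear",(460,268)),("amber",(468,192))): print(nm,onplane(f,u,.03))
E
```

```text
[ 257  239  111   51 1778]
nut px [357.01834862 252.66055046] 109 [[ 0.503416   -0.09654691  0.018     ]]
axis [ 0.29683566 -0.9549286 ] -72.73235 pt [0.4503399  0.06896337]
t range -0.09236019113100716 0.19412234042763332
tail [0.42292411 0.15716076]
0.0 -0.0128 0.0161
0.01 -0.0151 0.0169
0.02 -0.0143 0.0154
0.03 -0.0133 0.014
0.04 -0.014 0.0142
0.05 -0.0138 0.0143
0.06 -0.0137 0.0136
0.07 -0.0135 0.0138
0.08 -0.0134 0.0139
0.09 -0.0141 0.0141
0.1 -0.014 0.0142
0.11 -0.0139 0.0135
0.12 -0.0138 0.0137
0.13 -0.0143 0.0138
0.14 -0.0142 0.0139
0.15 -0.0141 0.014
0.16 -0.0163 0.0159
0.17 -0.0179 0.0184
0.18 -0.0201 0.0178
0.19 -0.0248 0.0268
0.2 -0.0287 0.0327
0.21 -0.0302 0.0336
0.22 -0.0301 0.0337
0.23 -0.0339 0.0355
0.24 -0.0338 0.0365
0.25 -0.0345 0.0383
0.26 -0.0343 0.0385
0.27 -0.0334 0.0377
0.28 -0.0277 0.0313
tray [[0.37977416 0.34549061 0.03      ]]
clear [[ 0.46148555 -0.35038092  0.03      ]]
amber [[ 0.6556196  -0.38127638  0.03      ]]
```

View pics/crop.png

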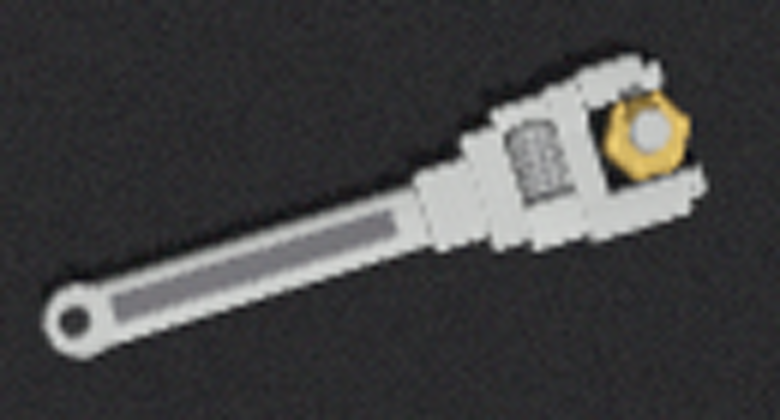

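The crop shows the worm at crop (540,160), which is full-frame (340,256.7). The stub is at crop (650,130), or (358,251.7). The sliding jaw is the upper one, which matches the wrench +y axis pointing to world +x. I'll turn the tool so that tool x is the reverse of wrench x, shut the fingers, then compute the move.

```bash
python3 -m jog '[[[0,0,0],[0,0,8.05],0],[[0,0,0],[0,0,8.05],0],[[0,0,0],[0,0,8.05],0],[[0,0,0],[0,0,8.05],0],[[0,0,0],[0,0,8.05],0],[[0,0,0],[0,0,8.05],0],[[0,0,0],[0,0,0],0]]' 20
python3 - <<'E'
from h import *
from rig import arm
f=dict(np.load("top0.npz")); g=dict(np.load("side0.npz"))
im=f["frame"]
X=np.array([.297,-.955]);Y=np.array([.955,.297])
wm=onplane(f,[340,256.7],.0225)[0]
hv=cv2.cvtColor(im,cv2.COLOR_RGB2GRAY)
print("worm",wm,"mouth from worm",wm[:2]+.047*X-.006*Y)
print("nut by stub top",onplane(f,[358.3,251.5],.034)[0])
gs=cv2.cvtColor(g["frame"],cv2.COLOR_RGB2HSV)
m=(gs[...,1]>130)&(gs[...,2]>100); m[:270]=0;m[300:]=0;m[:,:310]=0;m[:,360:]=0
q=np.argwhere(m)[:,::-1]; print("side nut",q.mean(0),onplane(g,q.mean(0),.012), "worm in side",proj(g,wm))
s=arm.observe();R=s["orientation"];print(s["tool_pos"],R)
t=np.r_[wm[:2]-.004*X,.06]
print("tool shift",R.T@(t-s["tool_pos"]))
c=g["frame"][240:310,260:360,::-1];cv2.imwrite("pics/side_c.png",cv2.resize(c,None,fx=7,fy=7,interpolation=2))
E
```

```text
clock: 0.8
tool_pos: [0.2373, 0.5234, 0.2308]
orientation: [[-0.296, 0.955, -0.001], [0.955, 0.296, -0.001], [-0.001, -0.001, -1.0]]
ft_force: [0.1, -0.6, -0.0]
width: -0.002
grip_force: 0.0
worm [ 0.49290505 -0.05300612  0.0225    ] mouth from worm [ 0.50113405 -0.09967312]
nut by stub top [ 0.5043141  -0.09850539  0.034     ]
side nut [332.66165414 284.51879699] [[ 0.50260143 -0.10559664  0.012     ]] worm in side [[316.61697885 267.93963847]]
[0.23730214 0.5234134  0.23078525] [[-2.96252002e-01  9.55109632e-01 -5.84380281e-04]
 [ 9.55109631e-01  2.96251516e-01 -7.94812627e-04]
 [-5.86009652e-04 -7.93612067e-04 -9.99999513e-01]]
tool shift [-0.62216616  0.07349619  0.1710916 ]
```

View pics/side_c.png

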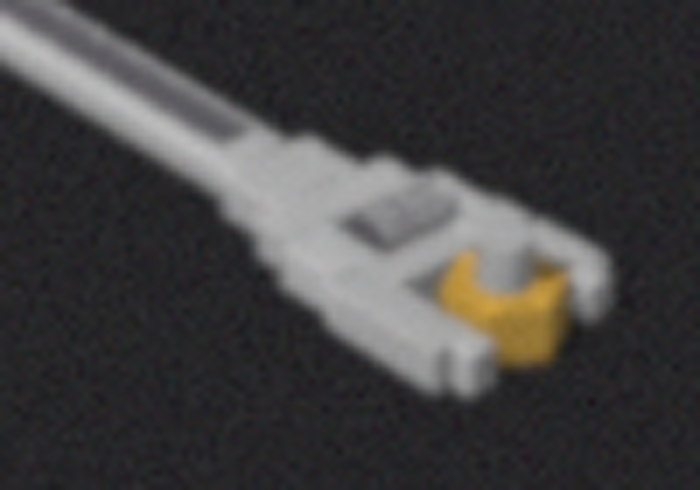

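The side crop shows the jaws around the nut, the worm at side pixel (318,271), and clear space ahead of and behind the head. I'll move above the worm.

```bash
python3 -m jog '[[[-0.02,0,0],[0,0,0],0],[[-0.046,0.006,0],[0,0,0],0],[[-0.046,0.006,0],[0,0,0],0],[[-0.046,0.006,0],[0,0,0],0],[[-0.046,0.006,0],[0,0,0],0],[[-0.046,0.006,0],[0,0,0],0],[[-0.046,0.006,0],[0,0,0],0],[[-0.046,0.006,0],[0,0,0],0]]'
python3 -m jog '[[[-0.046,0.006,0],[0,0,0],0],[[-0.046,0.006,0.01],[0,0,0],0],[[-0.046,0.006,0.015],[0,0,0],0],[[-0.046,0.006,0.015],[0,0,0],0],[[-0.046,0.006,0.015],[0,0,0],0],[[-0.03,0.006,0.03],[0,0,0],0],[[-0.02,0,0.03],[0,0,0],0],[[0,0,0.02],[0,0,0],0]]'
python3 - <<'E'
from h import *
from rig import arm,viewer
s=arm.observe();R=s["orientation"];print(s["tool_pos"],R[:,0],s["clock"],s["ft_force"])
print("to worm-4mm, z.045",R.T@(np.array([.4929-.0012,-.0530+.0038,.045])-s["tool_pos"]))
for n,(a,b,c,d) in dict(top=(215,295,280,390),side=(210,310,260,380)).items():
    f=viewer.grab_frame(n); cv2.imwrite(f"pics/{n}1.png",cv2.resize(f["frame"][a:b,c:d,::-1],None,fx=6,fy=6,interpolation=2))
    print(n,proj(f,s["tool_pos"]))
E
```

```text
clock: 1.6
tool_pos: [0.3796, 0.2079, 0.2313]
orientation: [[-0.302, 0.953, 0.0], [0.953, 0.302, 0.0], [0.0, 0.0, -1.0]]
ft_force: [1.5, 1.4, -0.1]
width: -0.003
grip_force: 0.0
clock: 2.4
tool_pos: [0.4969, -0.0494, 0.0942]
orientation: [[-0.299, 0.954, -0.001], [0.954, 0.299, -0.0], [0.0, -0.001, -1.0]]
ft_force: [-0.5, 0.0, -0.6]
width: 0.002
grip_force: 0.0
[ 0.49685606 -0.04940141  0.09423378] [-2.98583682e-01  9.54383379e-01  3.88570064e-04] 2.4 [-0.46026651  0.04139929 -0.63717826]
to worm-4mm, z.045 [ 0.0017126  -0.00479065  0.04924132]
top [[339.7004602  251.54289752]]
side [[317.98438817 235.45722706]]
```

View pics/side1.png

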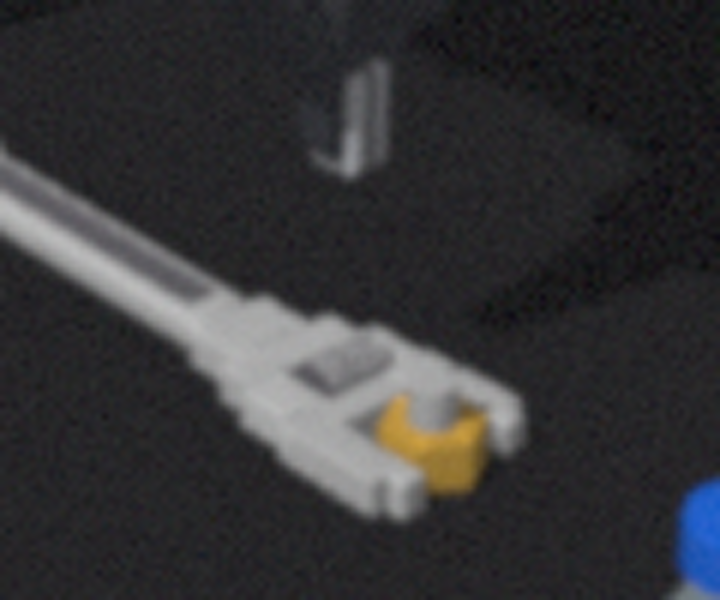

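The side crop shows the shut fingertip at about (318,239), above and behind the worm at (317,271), which agrees with the projection. Next I'll descend by feel.

```bash
python3 -m jog '[[[0.001,-0.003,0.02],[0,0,0],0],[[0.001,-0.002,0.02],[0,0,0],0],[[0,0,0.015],[0,0,0],0],[[0,0,0.009],[0,0,0],0],[[0,0,0.002],[0,0,0],0],[[0,0,0],[0,0,0],0],[[0,0,0],[0,0,0],0]]'
python3 -m jog '[[[0,0,0.001],[0,0,0],0],[[0,0,0.001],[0,0,0],0],[[0,0,0],[0,0,0],0]]'
```

```text
clock: 3.2
tool_pos: [0.4924, -0.0467, 0.0313]
orientation: [[-0.298, 0.955, 0.002], [0.955, 0.298, -0.001], [-0.001, 0.001, -1.0]]
ft_force: [0.8, -1.3, 1.1]
width: 0.002
grip_force: 0.0
clock: 3.5
tool_pos: [0.4917, -0.0466, 0.0284]
orientation: [[-0.297, 0.955, 0.0], [0.955, 0.297, -0.0], [-0.0, 0.0, -1.0]]
ft_force: [-0.8, 0.3, -1.0]
width: 0.006
grip_force: 0.0
```

```bash
for i in 1; do python3 -m jog '[[[0,0,0.002],[0,0,0],0],[[0,0,0.001],[0,0,0],0],[[0,0,0],[0,0,0],0]]'|grep -E 'pos|force:'; python3 -m jog '[[[0,0,0.0005],[0,0,0],0],[[0,0,0],[0,0,0],0]]'|grep -E 'pos|force:'; done
```

```text
tool_pos: [0.4914, -0.0465, 0.025]
ft_force: [0.3, -0.7, -0.5]
grip_force: 0.0
tool_pos: [0.4916, -0.0465, 0.0247]
ft_force: [0.1, -0.4, 0.7]
grip_force: 0.0
```

```bash
python3 -m jog '[[[0,0,0.0007],[0,0,0],0],[[0,0,0],[0,0,0],0]]'|grep -E 'pos|ft_force:'; python3 -m jog '[[[0,0,0.0005],[0,0,0],0],[[0,0,0],[0,0,0],0]]'|grep -E 'pos|ft_force:'
```

```text
tool_pos: [0.4916, -0.0465, 0.024]
ft_force: [0.7, 0.7, 0.2]
tool_pos: [0.4916, -0.0466, 0.0236]
ft_force: [0.3, 0.9, 0.2]
```

```bash
python3 -m jog '[[[0,0,0.0005],[0,0,0],0],[[0,0,0],[0,0,0],0]]'|grep -E 'pos|ft_force:'; python3 -m jog '[[[0,0,0.0004],[0,0,0],0],[[0,0,0],[0,0,0],0]]'|grep -E 'pos|ft_force:'
```

```text
tool_pos: [0.4916, -0.0465, 0.023]
ft_force: [0.2, -0.3, 0.2]
tool_pos: [0.4916, -0.0466, 0.0226]
ft_force: [-0.8, -0.2, -0.5]
```

```bash
python3 -m jog '[[[0,0,0.0004],[0,0,0],0],[[0,0,0],[0,0,0],0]]'|grep -E 'pos|ft_force:'; python3 -m jog '[[[0,0,0.0004],[0,0,0],0],[[0,0,0],[0,0,0],0]]'|grep -E 'pos|ft_force:'
```

```text
tool_pos: [0.4916, -0.0465, 0.0222]
ft_force: [0.3, 0.0, -0.5]
tool_pos: [0.4916, -0.0465, 0.0219]
ft_force: [-0.5, -0.0, -0.3]
```

```bash
python3 -m jog '[[[0,0,0.0003],[0,0,0],0],[[0,0,0],[0,0,0],0]]'|grep -E 'pos|ft_force:'; python3 -m jog '[[[0,0,0.0003],[0,0,0],0],[[0,0,0],[0,0,0],0]]'|grep -E 'pos|ft_force:'
```

```text
tool_pos: [0.4917, -0.0466, 0.0216]
ft_force: [-0.5, 0.0, -0.7]
tool_pos: [0.4917, -0.0466, 0.0215]
ft_force: [-1.1, 0.2, 3.0]
```

```bash
python3 -m jog '[[[0,0,0.0003],[0,0,0],0],[[0,0,0],[0,0,0],0]]'|grep -E 'pos|ft_force:'; python3 -m jog '[[[0,0,0.0002],[0,0,0],0],[[0,0,0],[0,0,0],0]]'|grep -E 'pos|ft_force:'
```

```text
tool_pos: [0.4917, -0.0467, 0.0214]
ft_force: [-2.7, 0.5, 6.2]
tool_pos: [0.4918, -0.0467, 0.0213]
ft_force: [-2.5, 0.3, 7.4]
```

```bash
python3 -m jog '[[[0,0,0.0002],[0,0,0],0],[[-0.001,0,0],[0,0,0],0],[[-0.002,0,0],[0,0,0],0],[[0,0,0],[0,0,0],0]]'|grep -E 'pos|ft_force:|clock'; python3 -m jog '[[[-0.001,0,0],[0,0,0],0],[[-0.001,0,0],[0,0,0],0],[[0,0,0],[0,0,0],0]]'|grep -E 'pos|ft_force:|clock'
```

```text
clock: 6.4
tool_pos: [0.4924, -0.049, 0.0212]
ft_force: [-2.7, 3.7, 8.9]
clock: 6.7
tool_pos: [0.4929, -0.0506, 0.0211]
ft_force: [-3.3, 4.8, 9.2]
```

```bash
python3 -m jog '[[[-0.002,0,0],[0,0,0],0],[[-0.002,0,0],[0,0,0],0],[[0,0,0],[0,0,0],0]]'|grep -E 'pos|ft_force:|clock'; python3 -m jog '[[[-0.002,0,0],[0,0,0],0],[[-0.001,0,0],[0,0,0],0],[[0,0,0],[0,0,0],0]]'|grep -E 'pos|ft_force:|clock'
```

```text
clock: 7.0
tool_pos: [0.4941, -0.0544, 0.0212]
ft_force: [-3.5, 4.3, 9.4]
clock: 7.3
tool_pos: [0.4949, -0.0571, 0.0212]
ft_force: [-4.6, 4.9, 11.5]
```

```bash
python3 -m jog '[[[-0.002,0,-0.0001],[0,0,0],0],[[-0.001,0,-0.0001],[0,0,0],0],[[0,0,0],[0,0,0],0]]'|grep -E 'pos|ft_force:|clock'; python3 -m jog '[[[-0.002,0,-0.0001],[0,0,0],0],[[-0.001,0,-0.0001],[0,0,0],0],[[0,0,0],[0,0,0],0]]'|grep -E 'pos|ft_force:|clock'
```

```text
clock: 7.6
tool_pos: [0.4961, -0.0606, 0.021]
ft_force: [-0.7, 2.5, 3.5]
clock: 7.9
tool_pos: [0.497, -0.0641, 0.0208]
ft_force: [-0.3, -0.5, -0.1]
```

```bash
python3 -m jog '[[[0,0,-0.006],[0,0,0],0],[[0.016,0,0],[0,0,0],0],[[0,0,0.002],[0,0,0],0],[[0,0,0.001],[0,0,0],0],[[0,0,0.001],[0,0,0],0],[[0,0,0],[0,0,0],0]]'|grep -E 'pos|ft_force:|clock'; python3 -m jog '[[[0,0,0.0004],[0,0,0],0],[[0,0,0],[0,0,0],0]]'|grep -E 'pos|ft_force:'
```

```text
clock: 8.5
tool_pos: [0.4921, -0.0485, 0.0228]
ft_force: [-0.1, -0.6, 0.3]
tool_pos: [0.4922, -0.0486, 0.0225]
ft_force: [-0.4, -0.7, 0.4]
```

```bash
python3 -m jog '[[[0,0,0.0004],[0,0,0],0],[[0,0,0],[0,0,0],0]]'|grep -E 'pos|ft_force:|clock'; python3 -m jog '[[[0,0,0.0004],[0,0,0],0],[[0,0,0],[0,0,0],0]]'|grep -E 'pos|ft_force:'
```

```text
clock: 8.9
tool_pos: [0.4922, -0.0485, 0.0222]
ft_force: [0.1, 0.0, -0.0]
tool_pos: [0.4922, -0.0485, 0.0218]
ft_force: [-0.8, 0.7, -0.6]
```

```bash
python3 -m jog '[[[0,0,0.0004],[0,0,0],0],[[0,0,0],[0,0,0],0]]'|grep -E 'pos|ft_force:|clock'; python3 -m jog '[[[0,0,0.0004],[0,0,0],0],[[0,0,0],[0,0,0],0]]'|grep -E 'pos|ft_force:'
```

```text
clock: 9.3
tool_pos: [0.4923, -0.0485, 0.0217]
ft_force: [-1.3, 1.3, 3.4]
tool_pos: [0.4923, -0.0485, 0.0215]
ft_force: [-2.6, 1.3, 8.6]
```

```bash
python3 -m jog '[[[-0.002,0,0],[0,0,0],0],[[-0.002,0,0],[0,0,0],0],[[0,0,0],[0,0,0],0]]'|grep -E 'pos|ft_force:|clock'; python3 -m jog '[[[-0.002,0,-0.0001],[0,0,0],0],[[-0.001,0,-0.0001],[0,0,0],0],[[0,0,0],[0,0,0],0]]'|grep -E 'pos|ft_force:|clock'
```

```text
clock: 9.8
tool_pos: [0.4932, -0.0515, 0.0217]
ft_force: [-5.0, 3.6, 12.5]
clock: 10.1
tool_pos: [0.4941, -0.0541, 0.022]
ft_force: [-5.1, 5.3, 13.9]
```

```bash
python3 -m jog '[[[-0.002,0,-0.0002],[0,0,0],0],[[-0.002,0,-0.0002],[0,0,0],0],[[0,0,0],[0,0,0],0]]'|grep -E 'pos|ft_force:|clock'; python3 -m jog '[[[-0.001,0,-0.0001],[0,0,0],0],[[-0.001,0,-0.0001],[0,0,0],0],[[0,0,0],[0,0,0],0]]'|grep -E 'pos|ft_force:|clock'
```

```text
clock: 10.4
tool_pos: [0.4958, -0.0582, 0.0224]
ft_force: [-3.2, 6.4, 10.8]
clock: 10.7
tool_pos: [0.4965, -0.0607, 0.0222]
ft_force: [-0.5, 2.4, 4.6]
```

```bash
python3 -m jog '[[[0,0,-0.005],[0,0,0],0],[[0.013,0,0],[0,0,0],0],[[0,0,0.003],[0,0,0],0],[[0,0,0.001],[0,0,0],0],[[0,0,0],[0,0,0],0]]'|grep -E 'pos|ft_force:|clock'; python3 -m jog '[[[0,0,0.0004],[0,0,0],0],[[0,0,0],[0,0,0],0]]'|grep -E 'pos|ft_force:'
```

```text
clock: 11.2
tool_pos: [0.4916, -0.0478, 0.0228]
ft_force: [-2.5, 3.5, 6.6]
tool_pos: [0.4917, -0.0479, 0.0227]
ft_force: [-4.7, 3.1, 11.3]
```

```bash
python3 -m jog '[[[-0.002,0,-0.0001],[0,0,0],0],[[-0.002,0,-0.0002],[0,0,0],0],[[0,0,0],[0,0,0],0]]'|grep -E 'pos|ft_force:|clock'; python3 -m jog '[[[-0.002,0,-0.0001],[0,0,0],0],[[-0.001,0,-0.0002],[0,0,0],0],[[0,0,0],[0,0,0],0]]'|grep -E 'pos|ft_force:|clock'
```

```text
clock: 11.7
tool_pos: [0.493, -0.0515, 0.0231]
ft_force: [-3.7, 5.1, 10.7]
clock: 12.0
tool_pos: [0.4942, -0.0543, 0.0233]
ft_force: [-2.4, 4.4, 9.4]
```

```bash
python3 -m jog '[[[-0.002,0,0],[0,0,0],0],[[-0.002,0,0],[0,0,0],0],[[0,0,0],[0,0,0],0]]'|grep -E 'pos|ft_force:|clock'; python3 -m jog '[[[-0.001,0,0],[0,0,0],0],[[-0.001,0,0],[0,0,0],0],[[0,0,0],[0,0,0],0]]'|grep -E 'pos|ft_force:|clock'
```

```text
clock: 12.3
tool_pos: [0.4958, -0.0583, 0.0234]
ft_force: [-1.1, 4.6, 8.7]
clock: 12.6
tool_pos: [0.4963, -0.0601, 0.0233]
ft_force: [0.2, 4.5, 7.0]
```

```bash
python3 -m jog '[[[0,0,-0.005],[0,0,0],0],[[0.013,0,0],[0,0,0],0],[[0,0,0.003],[0,0,0],0],[[0,0,0.0012],[0,0,0],0],[[0,0,0],[0,0,0],0]]'|grep -E 'pos|ft_force:|clock'; python3 -m jog '[[[0,0,0.0003],[0,0,0],0],[[0,0,0],[0,0,0],0]]'|grep -E 'pos|ft_force:'
```

```text
clock: 13.1
tool_pos: [0.4916, -0.0481, 0.0236]
ft_force: [-1.9, 2.2, 3.6]
tool_pos: [0.4917, -0.0482, 0.0235]
ft_force: [-2.2, 1.8, 7.6]
```

```bash
python3 -m jog '[[[-0.002,0,0.0003],[0,0,0],0],[[-0.002,0,0],[0,0,0],0],[[0,0,0],[0,0,0],0]]'|grep -E 'pos|ft_force:|clock'; python3 -m jog '[[[-0.002,0,0],[0,0,0],0],[[-0.002,0,0],[0,0,0],0],[[0,0,0],[0,0,0],0]]'|grep -E 'pos|ft_force:|clock'
```

```text
clock: 13.6
tool_pos: [0.4927, -0.0513, 0.0235]
ft_force: [-4.6, 6.8, 11.6]
clock: 13.9
tool_pos: [0.4937, -0.0542, 0.0234]
ft_force: [-4.4, 9.9, 12.5]
```

```bash
python3 -m jog '[[[-0.002,0,0],[0,0,0],0],[[-0.001,0,0],[0,0,0],0],[[0,0,0],[0,0,0],0]]'|grep -E 'pos|ft_force:|clock'; python3 -m jog '[[[-0.001,0,0],[0,0,0],0],[[-0.001,0,0],[0,0,0],0],[[0,0,0],[0,0,0],0]]'|grep -E 'pos|ft_force:|clock'
```

```text
clock: 14.2
tool_pos: [0.4949, -0.0573, 0.0234]
ft_force: [-3.8, 8.4, 10.3]
clock: 14.5
tool_pos: [0.4955, -0.0593, 0.0234]
ft_force: [-2.9, 8.5, 10.2]
```

The drag rose to about 9–10 N and the tip slipped, so the worm has stalled and the jaws are snug. I'll lift off and go to the handle's -y side.

```bash
python3 -m jog '[[[0,0,-0.03],[0,0,0],0],[[0,0,-0.03],[0,0,0],0],[[0.04,-0.014,0],[0,0,0],0],[[0.045,-0.015,0],[0,0,0],0],[[0.045,-0.015,0],[0,0,0],0],[[0,0,0],[0,0,0],0]]'
python3 - <<'E'
from h import *
from rig import arm,viewer
s=arm.observe();print(s["tool_pos"])
f=viewer.grab_frame("top");np.savez("top2.npz",**f); cv2.imwrite("pics/top2.png",cv2.resize(f["frame"][225:300,250:380,::-1],None,fx=6,fy=6,interpolation=2))
E
```

```text
clock: 15.1
tool_pos: [0.4107, 0.0537, 0.0818]
orientation: [[-0.301, 0.954, -0.005], [0.954, 0.301, 0.001], [0.003, -0.004, -1.0]]
ft_force: [-0.1, -1.2, 0.1]
width: 0.0
grip_force: 0.0
[0.41069744 0.05367154 0.08181566]
```

View pics/top2.png

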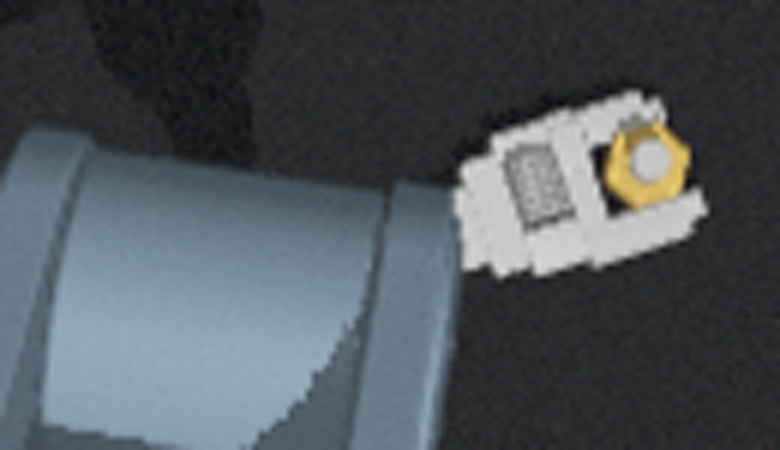

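The top crop shows the nut held between both jaws, with no visible gap at the fixed or sliding jaw (nut at crop (650,165)). I'll lower the tip beside the handle and approach it.

```bash
python3 -m jog '[[[0,0,0.04],[0,0,0],0],[[0,0,0.025],[0,0,0],0],[[0,0,0.008],[0,0,0],0],[[0,0,0.002],[0,0,0],0],[[0,0.005,0],[0,0,0],0],[[0,0.005,0],[0,0,0],0],[[0,0,0],[0,0,0],0]]'|grep -E 'pos|ft_force:|clock'; python3 -m jog '[[[0,0.004,0],[0,0,0],0],[[0,0.004,0],[0,0,0],0],[[0,0,0],[0,0,0],0]]'|grep -E 'pos|ft_force:|clock'
```

```text
clock: 15.85
tool_pos: [0.4272, 0.0529, 0.0095]
ft_force: [0.3, 0.6, 0.2]
clock: 16.15
tool_pos: [0.4331, 0.0556, 0.0084]
ft_force: [-0.0, -0.3, 0.9]
```

```bash
python3 -m jog '[[[0,0,0.0025],[0,0,0],0],[[0,0.003,0],[0,0,0],0],[[0,0,0],[0,0,0],0]]'|grep -E 'pos|ft_force:|clock'; python3 -m jog '[[[0,0.003,0],[0,0,0],0],[[0,0,0],[0,0,0],0]]'|grep -E 'pos|ft_force:|clock'
```

```text
clock: 16.45
tool_pos: [0.4336, 0.0557, 0.0071]
ft_force: [-17.9, -5.4, 34.7]
clock: 16.65
tool_pos: [0.4339, 0.0559, 0.007]
ft_force: [-28.2, -11.4, 48.6]
```

```bash
python3 -m jog '[[[0,-0.003,-0.002],[0,0,0],0],[[0,-0.005,-0.002],[0,0,0],0],[[0,0,0],[0,0,0],0]]'|grep -E 'pos|ft_force:|clock'; python3 - <<'E'
from h import *
from rig import viewer
f=viewer.grab_frame("side"); cv2.imwrite("pics/side3.png",cv2.resize(f["frame"][200:300,230:350,::-1],None,fx=6,fy=6,interpolation=2))
E
```

```text
clock: 16.95
tool_pos: [0.4304, 0.0549, 0.0097]
ft_force: [-0.2, -0.0, 0.4]
```

View pics/side3.png

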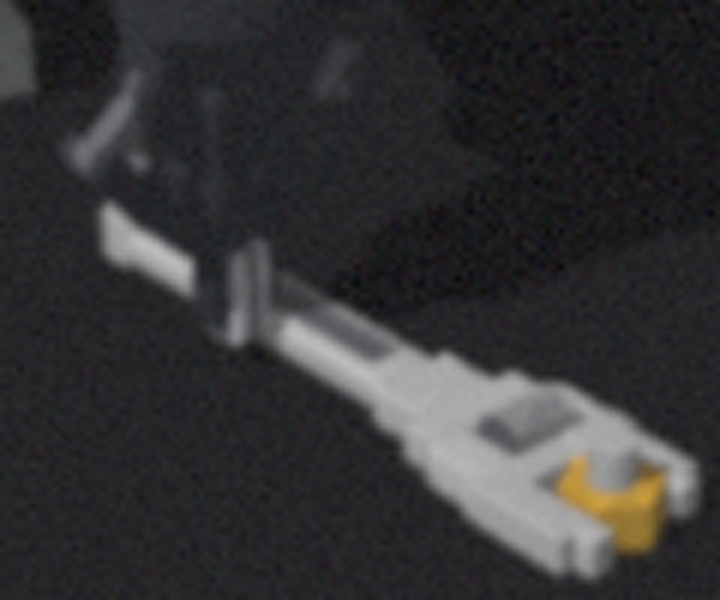

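The side crop shows the finger beside the handle, with its wider back riding on the handle's edge. It's better to straddle the handle with half-open fingers and push with the flat pads.

```bash
python3 -m jog '[[[0,0,-0.04],[0,0,0],50],[[0,0.0125,0],[0,0,0],50],[[0,0.0125,0],[0,0,0],50],[[0,0,0],[0,0,0],50],[[0,0,0],[0,0,0],50],[[0,0,0.02],[0,0,0],50],[[0,0,0.01],[0,0,0],50],[[0,0,0],[0,0,0],50]]'|grep -E 'pos|ft_force:|clock|width'; python3 -m jog '[[[0,0,0.005],[0,0,0],50],[[0,0,0.005],[0,0,0],50],[[0,0,0],[0,0,0],50]]'|grep -E 'pos|ft_force:|clock|width'
```

```text
clock: 17.8
tool_pos: [0.4522, 0.0625, 0.0179]
ft_force: [1.1, -1.3, -0.2]
width: 0.503
clock: 18.1
tool_pos: [0.4542, 0.0624, 0.0093]
ft_force: [-0.8, 0.5, 0.3]
width: 0.502
```

```bash
python3 -m jog '[[[0,0,0.004],[0,0,0],50],[[0,0,0.002],[0,0,0],50],[[0,0,0],[0,0,0],50]]'|grep -E 'pos|ft_force:|clock|width'; python3 -m jog '[[[0,0.004,0],[0,0,0],50],[[0,0.004,0],[0,0,0],50],[[0,0,0],[0,0,0],50]]'|grep -E 'pos|ft_force:|clock|width'
```

```text
clock: 18.4
tool_pos: [0.4543, 0.0624, 0.0035]
ft_force: [0.7, -1.4, 0.5]
width: 0.499
clock: 18.7
tool_pos: [0.4622, 0.0649, 0.0037]
ft_force: [-2.1, -0.0, 1.5]
width: 0.505
```

```bash
python3 -m jog '[[[-0.0006,0.0073,0],[0,0,2.5],50],[[-0.0006,0.0073,0],[0,0,2.5],50],[[0,0,0],[0,0,0],50]]'|grep -E 'pos|ft_force:|clock'; python3 -m jog '[[[-0.0006,0.0073,0],[0,0,2.5],50],[[-0.0006,0.0073,0],[0,0,2.5],50],[[0,0,0],[0,0,0],50]]'|grep -E 'pos|ft_force:|clock'
```

```text
clock: 19.0
tool_pos: [0.4758, 0.0678, 0.0033]
ft_force: [-3.1, -1.3, 2.5]
clock: 19.3
tool_pos: [0.4903, 0.0695, 0.0032]
ft_force: [-3.9, 0.4, 0.6]
```

```bash
python3 -m jog '[[[-0.0006,0.0073,0],[0,0,2.5],50],[[-0.0006,0.0073,0],[0,0,2.5],50],[[-0.0006,0.0073,0],[0,0,2.5],50],[[-0.0006,0.0073,0],[0,0,2.5],50],[[0,0,0],[0,0,0],50]]'|grep -E 'pos|ft_force:|clock'; python3 -m jog '[[[-0.0006,0.0073,0],[0,0,2.5],50],[[-0.0006,0.0073,0],[0,0,2.5],50],[[-0.0006,0.0073,0],[0,0,2.5],50],[[-0.0006,0.0073,0],[0,0,2.5],50],[[0,0,0],[0,0,0],50]]'|grep -E 'pos|ft_force:|clock|orient'
python3 - <<'E'
from h import *
from rig import viewer
f=viewer.grab_frame("top");np.savez("top4.npz",**f); cv2.imwrite("pics/top4.png",cv2.resize(f["frame"][200:300,260:390,::-1],None,fx=6,fy=6,interpolation=2))
E
```

```text
clock: 19.8
tool_pos: [0.5198, 0.0691, 0.0032]
ft_force: [-1.8, 1.5, -0.2]
clock: 20.3
tool_pos: [0.5489, 0.0633, 0.0033]
orientation: [[0.219, 0.976, -0.0], [0.976, -0.219, 0.001], [0.001, -0.0, -1.0]]
ft_force: [-1.5, 2.2, -1.5]
```

View pics/top4.png

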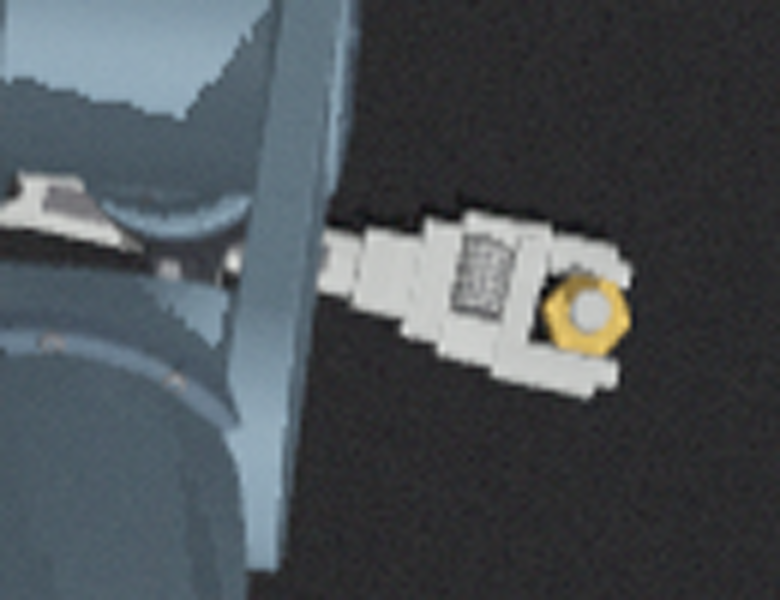

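The top crop shows the wrench turned to about 28°, with the nut still seated in the jaws at crop (588,312). I'll continue for another 16°.

```bash
python3 -m jog '[[[-0.0006,0.0073,0],[0,0,2.5],50],[[-0.0006,0.0073,0],[0,0,2.5],50],[[-0.0006,0.0073,0],[0,0,2.5],50],[[-0.0006,0.0073,0],[0,0,2.5],50],[[-0.0006,0.0073,0],[0,0,2.5],50],[[-0.0006,0.0073,0],[0,0,2.5],50],[[-0.0003,0.004,0],[0,0,1.4],50],[[0,0,0],[0,0,0],50]]'|grep -E 'pos|ft_force:|clock|orient'
python3 -m jog '[[[0,-0.004,0],[0,0,0],50],[[0,-0.003,0],[0,0,0],50],[[0,0,-0.03],[0,0,0],50],[[0,0,-0.04],[0,0,0],50],[[0.04,0,-0.04],[0,0,0],50],[[0.045,0,0],[0,0,0],50],[[0.045,0,0],[0,0,0],50],[[0.04,0,0],[0,0,0],50]]'|grep -E 'pos|ft_force:|clock'
python3 - <<'E'
from h import *
from rig import viewer
f=viewer.grab_frame("top");np.savez("top5.npz",**f); cv2.imwrite("pics/top5.png",cv2.resize(f["frame"][160:300,250:390,::-1],None,fx=4,fy=4,interpolation=2))
E
```

```text
clock: 21.15
tool_pos: [0.5925, 0.0435, 0.0035]
orientation: [[0.485, 0.874, 0.0], [0.874, -0.485, 0.0], [0.0, -0.0, -1.0]]
ft_force: [-1.9, 2.8, -1.8]
clock: 21.95
tool_pos: [0.6684, 0.1929, 0.1105]
ft_force: [1.5, 0.3, 0.2]
```

View pics/top5.png

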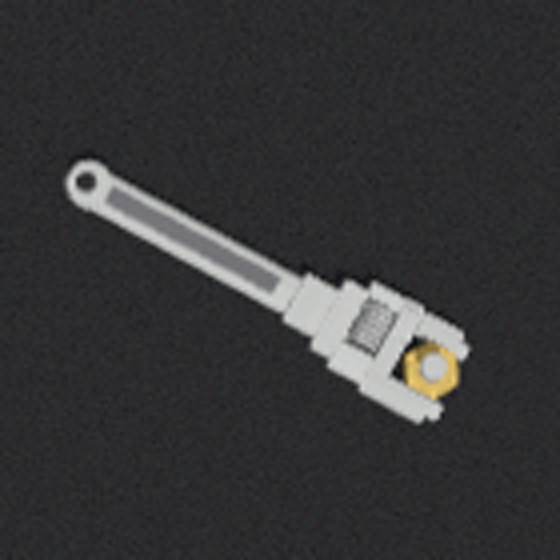

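The crop shows the wrench free of the arm, with its tail at crop (88,182) and the nut between the jaws at (432,370). I'll measure the turn.

```bash
python3 - <<'E'
from h import *
for n in("top0","top2","top5"):
    f=dict(np.load(n+".npz")); hsv=cv2.cvtColor(f["frame"],cv2.COLOR_RGB2HSV)
    roi=np.zeros((480,640),bool); roi[195:300,255:380]=1
    nut=(hsv[...,1]>90)&(hsv[...,2]>80)&roi; nut[:,:340]=0
    c=np.argwhere(nut)[:,::-1].mean(0)
    if n!="top2":
        m=((hsv[...,2]>75)&roi).astype(np.uint8); _,l,st,_=cv2.connectedComponentsWithStats(m)
        P=onplane(f,np.argwhere(l==1+st[1:,4].argmax())[:,::-1],.0145)[:,:2]
        C=onplane(f,c,.018)[0,:2]; d=np.linalg.norm(P-C,axis=1)
        vx,vy,x0,y0=cv2.fitLine(P[(d>.11)&(d<.225)].astype(np.float32),2,0,.01,.01).ravel()
        if vy>0: vx,vy=-vx,-vy
        print(n,"angle",np.degrees(np.arctan2(vy,vx)),"nut",C,"offset of nut from axis",(C-[x0,y0])@[-vy,vx],"tail dist",d.max())
    hull=cv2.convexHull(np.argwhere(nut)[:,::-1].astype(np.int32)); Q=onplane(f,hull[:,0],.018)[:,:2]; Q=Q-Q.mean(0)
    # flat direction: narrowest width over the hull
    a=np.radians(np.arange(-180,0,1)); W=np.array([np.ptp(Q@[np.cos(t),np.sin(t)]) for t in a])
    s=sum(W[k*60:(k+1)*60] for k in range(3))/3; z=(s*np.exp(1j*6*a[:60])).sum(); print(n,"flat normal mod60",np.degrees(np.angle(-z))/6%60)
E
```

```text
top0 angle -72.98335 nut [ 0.50411052 -0.09680816] offset of nut from axis 0.0028799855888821065 tail dist 0.26662532302585973
top0 flat normal mod60 15.013015846012353
top2 flat normal mod60 17.623469994252144
top5 angle -119.38403 nut [ 0.50381249 -0.09686414] offset of nut from axis -0.0008489543578286335 tail dist 0.26747328743212073
top5 flat normal mod60 29.93067968562194
```

```bash
python3 -m jog '[[[0,0,0],[0,0,0],50],[[0,0,0],[0,0,0],50]]'|grep ft_f; python3 -c "
from rig import arm;print(arm.job_done())"
```

```text
ft_force: [0.1, -0.5, -0.5]
the job is handed in; nothing more can be done
None
```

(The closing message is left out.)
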